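# Put the clay tools away in their tray

### The job

Take the two wooden clay tools off the sloping rest and lay them flat in the three-lane tray, with their working ends pointing the same way as the knife that already lies there: first the flat paddle in the middle lane, then the wire-loop tool in the empty outer lane. Lay them down rather than letting them fall, leave the knife, the clay tub and the cup where they are, and let go of everything.

Things in the scene. Friction and masses are not known exactly. Their poses are not given: they have to be found in the camera images.
- paddle: Wooden clay paddle, 180 mm long: square handle 22 x 22 mm (x from -90 to +15 mm), then a flat blade 44 mm wide, 10 mm thick at the handle's mid-height (x to +90 mm). Origin: mid-length, on the underside; x towards the working end, z up out of its upper face. 75 g, balanced within 12 mm of the origin. At first on the rest, blade up the slope, butt against the lip.
- paddle_tip (a point): Middle of the blade's far end, 90 mm from the paddle's origin along +x and 11 mm above the underside.
- paddle_butt (a point): Middle of the handle's end face, at x = -90 mm and 11 mm above the underside.
- loop_tool: Wooden clay trimming tool, 180 mm long: square handle 22 x 22 mm (x from -90 to +22 mm), then a flat triangular loop of 5 mm steel wire, 45 mm wide at its end, at mid-height (x to +90 mm). Origin: mid-length, on the underside; x towards the working end, z up out of its upper face. 75 g, balanced within 12 mm of the origin. At first on the rest, loop down the slope, against the lip.
- loop_tool_tip (a point): Middle of the loop's far end, 90 mm from the tool's origin along +x and 11 mm above the underside.
- loop_tool_butt (a point): Middle of the handle's end face, at x = -90 mm and 11 mm above the underside.
- rest: Fixed grey rest: board 200 x 200 mm sloping at 35 degrees, low edge away from the robot (its -x side), a lip 18 mm above the board along the low edge. The tools lie on it lengthwise up the slope, about 90 mm apart, either one on the left. Origin: on the bench, 75 mm under the middle of the board's surface; x horizontal towards the high edge, z up.
- tray: Fixed shallow wooden tray, 225 (x) x 216 mm (y), floor 5 mm thick, rim 10 mm above the floor; two dividers, 4 mm wide and 6 mm above the floor, make three lanes along x, each 215 x 66 mm, centred at y = +70 (holds the knife), 0 and -70 mm. Origin: centre of its underside, on the bench. Working ends must point to its +x.
- lane_middle (a point): Centre of the middle lane's floor, for the paddle; axes as the tray's.
- lane_outer (a point): Centre of the empty outer lane's floor, for the loop tool; axes as the tray's.
- knife: Wooden clay knife, 180 mm long, handle 22 x 22 mm, with a narrow tapering blade at its +x end; lies in an outer lane of the tray and shows which way working ends point. Not to be moved. Origin: mid-length, on the underside.
- tub: Bystander: yellow lidded clay tub, 68 mm across, 70 mm tall; origin at the centre of its underside.
- cup: Bystander: clear plastic cup, 100 mm across the rim, 85 mm tall; origin at the centre of its underside.

How it is judged:
On the way, in this order (a step that is already met when the one before it is completed fails the run):
1. the paddle lies flat in the middle lane, blade pointing the way of the knife's blade, released and still (y of paddle_tip in the frame of lane_middle between -0.015 and 0.015 m and z of paddle_tip in the frame of lane_middle between 0.006 and 0.016 m and x of paddle_tip in the frame of lane_middle above 0.065 m and y of paddle_butt in the frame of lane_middle between -0.015 and 0.015 m and z of paddle_butt in the frame of lane_middle between 0.006 and 0.016 m and x of paddle_butt in the frame of lane_middle below -0.065 m and contact force between paddle and the fingers below 0.05 N and linear speed of paddle below 0.02 m/s), for 0.2 s.
2. then the wire-loop tool lies flat in the empty outer lane, loop pointing the same way, released and still (y of loop_tool_tip in the frame of lane_outer between -0.015 and 0.015 m and z of loop_tool_tip in the frame of lane_outer between 0.006 and 0.016 m and x of loop_tool_tip in the frame of lane_outer above 0.065 m and y of loop_tool_butt in the frame of lane_outer between -0.015 and 0.015 m and z of loop_tool_butt in the frame of lane_outer between 0.006 and 0.016 m and x of loop_tool_butt in the frame of lane_outer below -0.065 m and contact force between loop_tool and the fingers below 0.05 N and linear speed of loop_tool below 0.02 m/s), for 0.2 s.
At the end, for the whole second after the job is handed in: Paddle in the middle lane, loop tool in the empty outer lane, both flat on the floor (ends within 5 mm of lying height), both ends within 15 mm of the lane's centre line and 65 mm or more either side of its middle, working ends the same way as the knife's, still and let go (all of step 1 and all of step 2); the robot touches nothing.
It fails at once if a tool falls freely: it moves faster than 0.5 m/s without being held (a drop of more than about 12 mm) ((contact force between paddle and the fingers below 0.01 N and linear speed of paddle above 0.5 m/s) or (contact force between loop_tool and the fingers below 0.01 N and linear speed of loop_tool above 0.5 m/s)).
It fails at once if the knife in the tray is shifted by more than 12 mm (distance of knife from where it was at the start of the episode above 0.012 m).
It fails at once if the tub or cup is shifted by more than 20 mm (distance of any of tub, cup from where it was at the start of the episode above 0.02 m).
It also fails if it takes over 67 s, if anything falls off the work surface, if the arm or the gripper's body presses on something with over 40 N, if the wrist force passes 120 N, or if a joint passes its speed limit or range.

### The arm

A 7-joint arm with a two-finger parallel gripper is mounted at the origin on the work surface. World frame = base frame: x ahead of the robot, y to its left, z up, the work surface at z = 0. Lengths are in m, angles in rad, forces in N, time in s.
With the tool pointing down it reaches from about 0.35 to 0.9 m from the base axis. Payload 19.9 kg.
Tool frame: the origin (TCP) lies on the centre line of the jaws, within the pads' length; the fingertips stand 14 mm ahead of it and the grasp point (between the pads) lies 5 mm behind it (ctrl.tip_extent is the distance from the TCP to the fingertips, in m); z points along the fingers, y is the line along which they close (so a half turn about z gives the same grasp; the last joint's range is limited). The gripper opens to 94 mm and grips with 3 to 60 N. Pads are 16 mm wide; open, the fingers measure 119 mm over their backs; the gripper's body (75 mm by 177 mm) begins 78 mm behind the grasp point.
Start: joints at [1.274, 0.417, -0.01, 1.614, 0.005, 1.111, -0.053], TCP at [0.158, -0.605, 0.219] pointing down, gripper open.
Joint ranges: [-2.81, 2.81], [-0.39, 2.02], [-1.27, 1.25], [0.06, 2.57], [-1.19, 4.33], [0.19, 2], [-2.82, 2.82]. Speed limits (rad/s): [1.89, 1.89, 2.39, 2.39, 3.01, 3.01, 3.01].

### API

Orientations are given as a rotation vector (axis times angle).
In Python, from rig import sensors, read_camera, ctrl, spot_in, tip_of gives the robot as it stands. The module is installed in compiled form; this text tells all that it offers.
- The arm moves only by the tool servo_tool, never from a script. Its argument "moves" is a list of rows, each a list of 3 entries, a list of its own where there are three numbers: the finger opening in mm, from 0 to 94, then the shift along the tool's x, y, z normalised to -1 to 1, where 1 is 3 cm, then the turn about the tool's z normalised to -1 to 1, where 1 is 4 degrees. In form: [[gripper, [x, y, z], turn], ...]. A call has 1 to 8 rows; each row shifts and turns the commanded pose from where the row before left it, along the tool's axes as they then stand; what a row does not reach is not made up. A row lasts 1/12 s, in which the tool goes at most 41.7 mm and 7.16 degrees, less where a joint would pass 70% of its speed; a pose out of reach is approached as far as the arm can. A call with a number of a shift or a turn outside -1 to 1 is refused whole. A call with a gripper value outside its range is refused whole. The fingers move at their own pace and stop on an object; "grip_force" is the grip in N (left out, the last holds). Time passes only in rows, so rows that do not move let the fingers close. It gives the time, the measured TCP pose, the force, the opening and the grip force at its end, in the units of the state.
- sensors.get_state(): the state, without advancing time (a new reading comes with each control period).
- read_camera(name): name is "scene" or "top" or "wrist"; returns a dict with "img" (420x560x3 uint8, blue, green, red), "intrinsics" (3x3 intrinsics, pixels), "R" (3x3) and "t" (3): a world point X has camera coordinates R X + t. Camera axes: x right, y down, z forward; pixel columns grow to the right and rows downward; lengths in m; the calibration is good to about 2 mm. The wrist camera is an equidistant fisheye: a pixel r from the principal point sees the ray r / f radians off the axis. A picture is of the moment at which its call begins. There is no depth.
- ctrl.sign_off(): hands the job in; it is judged then, once.
Trained networks look in a picture, given as the dict that the camera call returned (one of the last four; its "shot" number tells which), for a name from the list of things; names that differ only in an ending like _2 or _b are one class to them, and where a whole thing is asked for, a point or a joint stands for the part that bears it (a point fixed in the world has none). Each returns a list of dicts, best first, with "score" (0 to 1); they miss things now and then, are a little off and sometimes report something else, mostly with a low value. They report only what shows in the picture. A call takes as long as a camera call.
- spot_in(picture, target): "centre" ([x, y, z] in m, in world coordinates, good to about 4 mm: the middle of the surface that is visible of it).
- tip_of(picture, target): "centre" ([x, y, z] in m, in world coordinates, good to about 4 mm: a listed point, or the origin of a listed thing).
The state is a dict: "time_s": time; "q": joint angles; "dq": joint speeds; "joint_efforts": joint torques, N m; "ee_pos": TCP position; "tool_rot": TCP orientation; "force": force on the tool from outside, world axes, zero at the start; "moment": the same for the moment, N m; "finger_gap": finger opening in m; "grip_force": force on a finger pad.
Only numpy, scipy, OpenCV 4.12 (cv2) and the standard library are available. Lean on these libraries where they do the work, as an engineer would, in place of code of your own. Each camera call takes 0.05 s, during which the arm holds its last target. There are 200 camera calls.

## Working session

There is one attempt and no reset: what is moved stays moved. The work goes in short steps, Python scripts to look and compute and a tool call to move; the robot and the scene stay as the last step left them, time stands still between calls to the robot, and variables do not carry over. Pictures are saved under pics/ and viewed, at most 10 in all, crops included, and the job is handed in when it is done.

Besides the shell and the picture viewer there is one more tool, called after "Request:" as a command line: name --argument value ..., lists and objects as JSON in quotes. servo_tool: Moves the arm, as the interface text tells. Scaled input: -1 to 1 covers 3 cm each way for a shift and 4 degrees each way for a turn. Its arguments: {"type":"object","properties":{"moves":{"type":"array"},"grip_force":{"type":"number"}},"required":["moves"]}

```bash
mkdir -p pics
cat > h.py <<'E'
import numpy as np, cv2
from rig import sensors, read_camera, ctrl, spot_in, tip_of
np.set_printoptions(precision=4,suppress=True)
E
python3 - <<'E'
from h import *
s=sensors.get_state(); print(s['time_s'],s['ee_pos'],s['tool_rot'],s['finger_gap'],ctrl.tip_extent)
ims=[]
for c in ['scene','top']:
    p=read_camera(c); ims.append(p['img'])
    for n in ['paddle','paddle_tip','paddle_butt','loop_tool','loop_tool_tip','loop_tool_butt','rest','tray','lane_middle','lane_outer','knife','tub','cup']:
        try:
            r=tip_of(p,n)[:2]; print(c,n,[(np.round(a['centre'],4).tolist(),round(a['score'],2)) for a in r])
        except Exception as e: print(c,n,e)
cv2.imwrite('pics/a.png',cv2.resize(np.hstack(ims),(800,300)))
cv2.imwrite('pics/top.png',ims[1])
print(sensors.get_state()['time_s'])
E
```

```text
0.0 [ 0.1574 -0.6045  0.2188] [-3.1149 -0.399   0.0003] 0.09408634735378828 0.014
scene paddle [([0.496, -0.1964, 0.0718], 0.79)]
scene paddle_tip [([0.4314, -0.209, 0.132], 0.91)]
scene paddle_butt [([0.5754, -0.183, 0.0268], 0.68)]
scene loop_tool [([0.5146, -0.287, 0.0685], 0.67), ([0.4908, 0.2421, -0.0001], 0.26)]
scene loop_tool_tip [([0.5953, -0.2721, 0.023], 0.88), ([0.4894, 0.2471, 0.003], 0.27)]
scene loop_tool_butt [([0.444, -0.2976, 0.1297], 0.96)]
scene rest [([0.5005, -0.2369, -0.0002], 0.73)]
scene tray [([0.487, 0.2447, 0.0038], 0.82)]
scene lane_middle [([0.4449, -0.2969, 0.1284], 0.72), ([0.557, 0.2611, 0.0027], 0.67)]
scene lane_outer [([0.559, 0.2638, 0.0025], 0.74)]
scene knife [([0.4197, 0.2163, 0.0026], 0.83), ([0.4449, -0.2954, 0.1269], 0.7)]
scene tub [([0.6787, -0.012, -0.0024], 0.98)]
scene cup [([0.367, 0.0232, -0.0009], 0.67)]
top paddle [([0.4989, -0.1976, 0.0673], 0.63)]
top paddle_tip [([0.4306, -0.2104, 0.1291], 0.57)]
top paddle_butt [([0.5786, -0.1861, 0.0268], 0.56)]
top loop_tool [([0.5199, -0.2845, 0.0744], 0.77)]
top loop_tool_tip [([0.5916, -0.2714, 0.0297], 0.73), ([0.6827, -0.009, 0.0018], 0.17)]
top loop_tool_butt [([0.4483, -0.2978, 0.1307], 0.97), ([0.4174, 0.2218, 0.0026], 0.34)]
top rest [([0.4985, -0.2438, -0.0006], 0.56)]
top tray [([0.4924, 0.2458, -0.0008], 0.66)]
top lane_middle [([0.4895, 0.2426, 0.0085], 0.92)]
top lane_outer [([0.5614, 0.2639, 0.0049], 0.84)]
top knife [([0.419, 0.2219, 0.0046], 0.88)]
top tub [([0.6811, -0.0096, 0.0042], 0.65), ([0.497, -0.1961, 0.0699], 0.6)]
top cup [([0.3713, 0.019, 0.0028], 0.71)]
1.4
```

View pics/a.png

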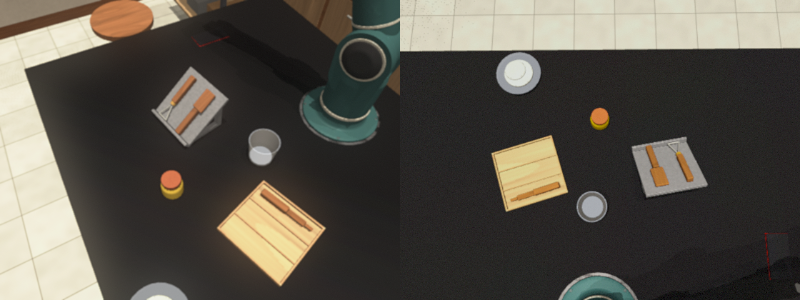

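View pics/top.png

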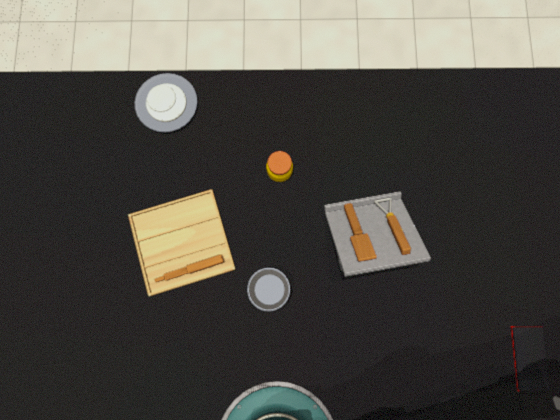

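The top view shows the rest on the right, with the paddle at about (358,232) and its blade towards the robot. The loop tool is at (398,228) with its loop away from the robot. The tray centre is at about (180,242), and the knife lies in its near lane with its blade pointing left (world +y). The tub is at (280,166) and the cup at (269,290). Tip-to-butt length is 181 mm and the slope 35.0°, matching the given sizes.

```bash
cat >> h.py <<'E'
from scipy.spatial.transform import Rotation as Ro
def to(target,psi=None):
    "shift to target in tool axes (units of 3 cm), turn left (units of 4 deg)"
    s=sensors.get_state(); R=Ro.from_rotvec(s['tool_rot']).as_matrix()
    p=np.degrees(np.arctan2(R[1,0],R[0,0]))
    d=R.T@(np.array(target)-s['ee_pos'])/0.03
    print('t',round(s['time_s'],2),'ee',np.array(s['ee_pos']),'psi',round(p,2),'tilt',R[2,2].round(4),'shift units',d, 'turn units', None if psi is None else round(-((psi-p+180)%360-180)/4,2),'F',np.array(s['force']),'gap',s['finger_gap'],s['grip_force'])
def px2w(p,uv,z):
    K,R,t=map(np.array,(p['intrinsics'],p['R'],p['t'])); C=-R.T@t
    d=(R.T@np.linalg.inv(K)@np.c_[uv,np.ones(len(uv))].T).T
    return C+d*((z-C[2])/d[:,2])[:,None]
E
python3 - <<'E'
from h import *
for c in ['top','scene']:
    p=read_camera(c); h=cv2.cvtColor(p['img'],cv2.COLOR_BGR2HSV)
    m=cv2.inRange(h,(8,50,90),(32,255,255)); m=cv2.morphologyEx(m,cv2.MORPH_CLOSE,np.ones((9,9)))
    cs,_=cv2.findContours(m,0,2)
    # tray contour: the one containing projected tray centre
    K,R,t=map(np.array,(p['intrinsics'],p['R'],p['t'])); q=K@(R@np.array([.49,.244,.01])+t); q=q[:2]/q[2]
    for k in cs:
        if cv2.pointPolygonTest(k,tuple(map(float,q)),False)>0:
            w=px2w(p,cv2.convexHull(k)[:,0].astype(float),0.015)
            r=cv2.minAreaRect((w[:,:2]*1000).astype(np.float32)); print(c,r, cv2.boxPoints(r).tolist())
to([0.5105,-0.196,0.20],190)
E
```

```text
top ((487.4178161621094, 246.296875), (220.61965942382812, 229.27288818359375), 17.010225296020508) [[348.3977355957031, 323.6479797363281], [415.46978759765625, 104.40518188476562], [626.4378662109375, 168.94577026367188], [559.3658447265625, 388.1885681152344]]
scene ((490.60748291015625, 244.9580078125), (223.8329620361328, 229.68487548828125), 16.893680572509766) [[350.1478576660156, 322.3219299316406], [416.89349365234375, 102.54898071289062], [631.067138671875, 167.59408569335938], [564.3214721679688, 387.3670349121094]]
t 1.5 ee [ 0.1575 -0.6048  0.2194] psi 14.6 tilt -1.0 shift units [ 14.8207 -10.2219   0.6473] turn units -43.85 F [-0.0583 -0.2158  0.2742] gap 0.09444864085580917 0.0
```

Request:
servo_tool --moves '[[60,[0.926,-0.639,0],0],[60,[0.926,-0.639,0],0],[60,[0.926,-0.639,0],0],[60,[0.926,-0.639,0],0],[60,[0.926,-0.639,0],0],[60,[0.926,-0.639,0],0],[60,[0.926,-0.639,0],0],[60,[0.926,-0.639,0],0]]' --grip_force 20

```text
time_s: 2.17
ee_pos: [0.3348, -0.399, 0.2197]
tool_rot: [3.116, 0.399, 0.0]
force: [0.8, -1.1, -0.3]
finger_gap: 0.0597
grip_force: 0.0
```

Request:
servo_tool --moves '[[60,[0.926,-0.639,0],0],[60,[0.926,-0.639,0],0],[60,[0.926,-0.639,0],0],[60,[0.926,-0.639,0],0],[60,[0.926,-0.639,0],0],[60,[0.926,-0.639,0],0],[60,[0.926,-0.639,0],0],[60,[0.926,-0.639,0],0]]'

```text
time_s: 2.83
ee_pos: [0.5112, -0.1946, 0.2196]
tool_rot: [3.116, 0.399, 0.0]
force: [-0.2, -1.1, -0.2]
finger_gap: 0.06
grip_force: 0.0
```

Request:
servo_tool --moves '[[60,[0,0,0],-1],[60,[0,0,0],-1],[60,[0,0,0],-1],[60,[0,0,0],-1],[60,[0,0,0],-1],[60,[0,0,0],-1],[60,[0,0,0],-1],[60,[0,0,0],-1]]'

```text
time_s: 3.5
ee_pos: [0.5103, -0.196, 0.2195]
tool_rot: [2.883, 1.248, -0.0]
force: [0.7, -0.1, -0.2]
finger_gap: 0.0597
grip_force: 0.0
```

Request:
servo_tool --moves '[[60,[0,0,0],-1],[60,[0,0,0],-1],[60,[0,0,0],-1],[60,[0,0,0],-1],[60,[0,0,0],-1],[60,[0,0,0],-1],[60,[0,0,0],-1],[60,[0,0,0],-1]]'

```text
time_s: 4.17
ee_pos: [0.5104, -0.196, 0.2195]
tool_rot: [2.428, 1.994, 0.0]
force: [-0.8, 0.2, 0.4]
finger_gap: 0.0598
grip_force: 0.0
```

Request:
servo_tool --moves '[[60,[0,0,0],-1],[60,[0,0,0],-1],[60,[0,0,0],-1],[60,[0,0,0],-1],[60,[0,0,0],-1],[60,[0,0,0],-1],[60,[0,0,0],-1],[60,[0,0,0],-1]]'

```text
time_s: 4.83
ee_pos: [0.5104, -0.196, 0.2195]
tool_rot: [1.784, 2.586, -0.0]
force: [0.8, 0.0, -0.0]
finger_gap: 0.06
grip_force: 0.0
```

Request:
servo_tool --moves '[[60,[0,0,0],-1],[60,[0,0,0],-1],[60,[0,0,0],-1],[60,[0,0,0],-1],[60,[0,0,0],-1],[60,[0,0,0],-1],[60,[0,0,0],-1],[60,[0,0,0],-1]]'

```text
time_s: 5.5
ee_pos: [0.5103, -0.196, 0.2195]
tool_rot: [1.002, 2.977, -0.0]
force: [0.2, -0.0, -0.0]
finger_gap: 0.0601
grip_force: 0.0
```

Request:
servo_tool --moves '[[60,[0,0,0],-1],[60,[0,0,0],-1],[60,[0,0,0],-1],[60,[0,0,0],-1],[60,[0,0,0],-1],[60,[0,0,0],-1],[60,[0,0,0],-1],[60,[0,0,0],-1]]'

```text
time_s: 6.17
ee_pos: [0.5103, -0.1961, 0.2195]
tool_rot: [-0.143, -3.138, 0.0]
force: [0.4, -0.6, -0.1]
finger_gap: 0.06
grip_force: 0.0
```

Request:
servo_tool --moves '[[60,[0,0,0],-1],[60,[0,0,0],-1],[60,[0,0,0],-1],[60,[0,0,0],-0.85],[60,[0,0,0],0],[60,[0,0,0],0]]'

```text
time_s: 6.67
ee_pos: [0.5103, -0.1961, 0.2194]
tool_rot: [-0.27, 3.13, 0.0]
force: [-0.4, 0.1, 0.2]
finger_gap: 0.0599
grip_force: 0.0
```

Run:
```python
from h import *
p=read_camera('wrist'); cv2.imwrite('pics/w1.png',p['img'])
for n in ['paddle','paddle_tip','paddle_butt','loop_tool','loop_tool_tip','loop_tool_butt']:
    print(n,[(np.round(a['centre'],4).tolist(),round(a['score'],2)) for a in tip_of(p,n)[:2]])
to([0.5105,-0.196,0.083],190)
```

```text
paddle [([0.4994, -0.1978, 0.071], 0.61), ([0.4894, 0.2473, 0.0015], 0.21)]
paddle_tip [([0.4313, -0.2064, 0.1325], 0.59)]
paddle_butt [([0.5789, -0.1824, 0.0266], 0.83), ([0.448, -0.301, 0.1269], 0.53)]
loop_tool [([0.5157, -0.2881, 0.0651], 0.98)]
loop_tool_tip [([0.5947, -0.2725, 0.0273], 0.71)]
loop_tool_butt [([0.4477, -0.2988, 0.1288], 0.83)]
t 7.02 ee [ 0.5104 -0.1959  0.2195] psi -170.03 tilt -1.0 shift units [-0.0026 -0.0041  4.5489] turn units -0.01 F [ 0.5886 -0.6427  1.1866] gap 0.0600141705456266 0.0
```

View pics/w1.png

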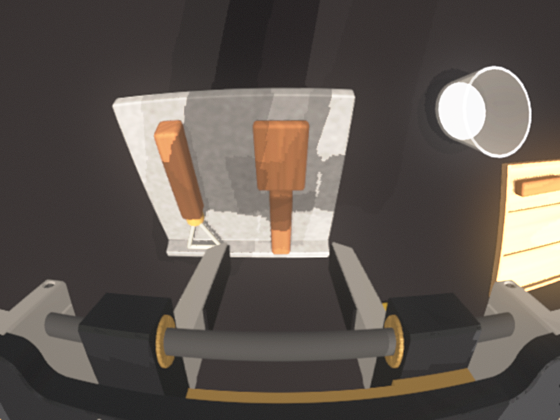

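Wrist view: the paddle is at (280,190), centred between the open fingers, with its butt at (281,250). The loop tool sits about 90 mm to the left of it. I'll descend and grip.

Request:
servo_tool --moves '[[60,[0,0,0.8],0],[60,[0,0,0.8],0],[60,[0,0,0.8],0],[60,[0,0,0.8],0],[60,[0,0,0.6],0],[60,[0,0,0.4],0],[60,[0,0,0.2],0],[60,[0,0,0.15],0]]'

```text
time_s: 7.68
ee_pos: [0.5105, -0.1959, 0.0827]
tool_rot: [0.274, -3.13, -0.0]
force: [-0.4, 0.7, 1.7]
finger_gap: 0.0599
grip_force: 0.7
```

Request:
servo_tool --moves '[[0,[0,0,0],0],[0,[0,0,0],0],[0,[0,0,0],0],[0,[0,0,0],0],[0,[0,0,0],0],[0,[0,0,0],0],[0,[0,0,0],0]]' --grip_force 25

```text
time_s: 8.27
ee_pos: [0.5105, -0.196, 0.0832]
tool_rot: [-0.274, 3.129, -0.0]
force: [0.3, 0.4, 2.8]
finger_gap: 0.0218
grip_force: 25.0
```

Request:
servo_tool --moves '[[0,[0,0,-0.2],0],[0,[0,0,-0.4],0],[0,[0,0,-0.6],0],[0,[0,0,-0.8],0],[0,[0,0,-0.9],0],[0,[0,0,-0.9],0],[0,[0,0,-0.8],0],[0,[0,0,-0.6],0]]'

```text
time_s: 8.93
ee_pos: [0.5107, -0.1956, 0.2421]
tool_rot: [-0.275, 3.128, -0.002]
force: [0.4, 0.2, -1.2]
finger_gap: 0.0217
grip_force: 25.0
```

Request:
servo_tool --moves '[[0,[-0.06,0.45,0],0],[0,[-0.12,0.9,0],0],[0,[-0.12,0.9,0],0],[0,[-0.12,0.9,0],0],[0,[-0.12,0.9,0],0],[0,[-0.12,0.9,0],0],[0,[-0.12,0.9,0],0],[0,[-0.12,0.9,0],0]]'

```text
time_s: 9.6
ee_pos: [0.501, 0.01, 0.2391]
tool_rot: [0.275, -3.129, 0.0]
force: [1.0, 0.1, -1.4]
finger_gap: 0.0219
grip_force: 25.0
```

Request:
servo_tool --moves '[[0,[-0.12,0.9,0],0],[0,[-0.12,0.9,0],0],[0,[-0.12,0.9,0],0],[0,[-0.12,0.9,0],0],[0,[-0.12,0.9,0],0],[0,[-0.12,0.9,0],0],[0,[-0.12,0.9,0],0],[0,[-0.12,0.9,0],0]]'

```text
time_s: 10.27
ee_pos: [0.4916, 0.2276, 0.2391]
tool_rot: [0.275, -3.129, 0.0]
force: [-0.1, -0.1, 0.1]
finger_gap: 0.022
grip_force: 25.0
```

Request:
servo_tool --moves '[[0,[-0.06,0.4,0],0],[0,[0,0,0],0.5],[0,[0,0,0],1],[0,[0,0,0],1],[0,[0,0,0],1],[0,[0,0,0],1],[0,[0,0,0],1],[0,[0,0,0],1]]'

```text
time_s: 10.93
ee_pos: [0.4915, 0.2385, 0.2391]
tool_rot: [-0.441, -3.11, 0.0]
force: [-0.1, 0.3, -0.8]
finger_gap: 0.0219
grip_force: 25.0
```

Request:
servo_tool --moves '[[0,[0,0,0],1],[0,[0,0,0],1],[0,[0,0,0],1],[0,[0,0,0],1],[0,[0,0,0],1],[0,[0,0,0],1],[0,[0,0,0],1],[0,[0,0,0],1]]'

```text
time_s: 11.6
ee_pos: [0.4915, 0.2385, 0.2391]
tool_rot: [-1.282, -2.868, 0.0]
force: [0.2, -1.0, -0.3]
finger_gap: 0.0221
grip_force: 25.0
```

Request:
servo_tool --moves '[[0,[0,0,0],1],[0,[0,0,0],1],[0,[0,0,0],1],[0,[0,0,0],1],[0,[0,0,0],1],[0,[0,0,0],0.75],[0,[0,0,0],0.5],[0,[0,0,0],0]]'

```text
time_s: 12.27
ee_pos: [0.4916, 0.2385, 0.2391]
tool_rot: [-1.87, -2.524, 0.0]
force: [-0.6, -0.5, -1.2]
finger_gap: 0.0218
grip_force: 25.0
```

Run:
```python
from h import *
ims=[]
for c in ['scene','wrist','top']:
    p=read_camera(c); ims.append(p['img'])
    for n in ['paddle','paddle_tip','paddle_butt','lane_middle']:
        print(c,n,[(np.round(a['centre'],4).tolist(),round(a['score'],2)) for a in tip_of(p,n)[:1]])
cv2.imwrite('pics/b.png',cv2.resize(np.hstack(ims[:2]),(800,300)))
to([0.4913,0.2378,0.10],107)
```

```text
scene paddle [([0.4858, 0.2487, 0.2306], 0.62)]
scene paddle_tip [([0.471, 0.31, 0.2854], 0.9)]
scene paddle_butt []
scene lane_middle [([0.4906, 0.2454, 0.0083], 0.73)]
wrist paddle [([0.4861, 0.2494, 0.2242], 0.74)]
wrist paddle_tip [([0.4656, 0.3126, 0.284], 0.81)]
wrist paddle_butt [([0.5097, 0.1737, 0.1827], 0.59)]
wrist lane_middle []
top paddle [([0.5911, -0.2714, 0.0303], 0.59)]
top paddle_tip []
top paddle_butt [([0.5107, 0.1702, 0.1848], 0.77)]
top lane_middle [([0.4895, 0.2416, 0.0053], 0.66)]
t 13.02 ee [0.4923 0.238  0.2389] psi 107.0 tilt -1.0 shift units [ 0.0029 -0.0339  4.6309] turn units 0.0 F [ 0.6963 -0.0682 -0.1012] gap 0.022030389509570165 24.99689608812332
```

View pics/b.png

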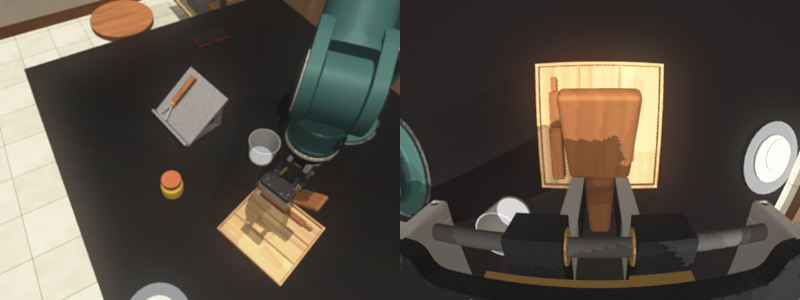

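Paddle is held at 35°, over the middle lane, at 107° (measured ends agree). I'll lower it until the butt touches, then keep lowering slowly so it pivots flat in the pads.

Request:
servo_tool --moves '[[0,[0,-0.03,0.6],0],[0,[0,0,0.8],0],[0,[0,0,0.9],0],[0,[0,0,0.9],0],[0,[0,0,0.9],0],[0,[0,0,0.7],0],[0,[0,0,0.4],0],[0,[0,0,0.15],0]]'

```text
time_s: 13.68
ee_pos: [0.4907, 0.2375, 0.0769]
tool_rot: [-1.868, -2.524, 0.003]
force: [-0.2, 0.3, -2.3]
finger_gap: 0.0219
grip_force: 25.0
```

Request:
servo_tool --moves '[[0,[0,0,0.1],0],[0,[0,0,0.1],0],[0,[0,0,0.1],0],[0,[0,0,0.1],0],[0,[0,0,0.1],0],[0,[0,0,0.1],0]]' --grip_force 14

```text
time_s: 14.18
ee_pos: [0.492, 0.2388, 0.0613]
tool_rot: [1.868, 2.525, 0.004]
force: [-0.9, 3.4, 4.0]
finger_gap: 0.0218
grip_force: 14.0
```

Request:
servo_tool --moves '[[0,[0,0,0.1],0],[0,[0,0,0.1],0],[0,[0,0,0.1],0],[0,[0,0,0.1],0],[0,[0,0,0.1],0],[0,[0,0,0.1],0]]'

```text
time_s: 14.68
ee_pos: [0.4914, 0.2376, 0.0421]
tool_rot: [-1.869, -2.525, 0.0]
force: [-0.5, 1.9, 1.6]
finger_gap: 0.0219
grip_force: 14.0
```

```bash
cat > look.py <<'E'
from h import *
import sys
n0=sys.argv[1]; ims=[]
for c in ['scene','wrist','top']:
    p=read_camera(c); ims.append(p['img'])
    for n in [n0,n0+'_tip',n0+'_butt']:
        print(c,n,[(np.round(a['centre'],4).tolist(),round(a['score'],2)) for a in tip_of(p,n)[:1]])
cv2.imwrite('pics/%s.png'%sys.argv[2],cv2.resize(np.hstack(ims[:2]),(800,300)))
to([0.4913,0.2378,0.025],107)
E
python3 look.py paddle c
```

```text
scene paddle [([0.4226, 0.219, 0.0083], 0.68)]
scene paddle_tip [([0.4641, 0.3267, 0.0602], 0.87)]
scene paddle_butt [([0.5118, 0.1642, 0.0117], 0.88)]
wrist paddle [([0.4882, 0.2434, 0.0249], 0.65)]
wrist paddle_tip [([0.458, 0.3287, 0.0555], 0.98)]
wrist paddle_butt [([0.3678, 0.0205, -0.0013], 0.47)]
top paddle []
top paddle_tip []
top paddle_butt [([0.5159, 0.158, 0.0183], 0.59)]
t 15.28 ee [0.4915 0.2377 0.0425] psi 107.0 tilt -1.0 shift units [ 0.0051 -0.0044  0.5834] turn units -0.0 F [-0.825  -0.575  -0.8619] gap 0.021524421357548826 13.999791741371155
```

Request:
servo_tool --moves '[[0,[0,0,0.1],0],[0,[0,0,0.1],0],[0,[0,0,0.1],0],[0,[0,0,0.1],0],[0,[0,0,0.1],0],[0,[0,0,0.08],0],[0,[0,0,0],0]]'

```text
time_s: 15.87
ee_pos: [0.4912, 0.2376, 0.0245]
tool_rot: [-1.868, -2.525, 0.001]
force: [0.4, 0.8, -0.1]
finger_gap: 0.0222
grip_force: 14.0
```

Request:
servo_tool --moves '[[0,[0,0,0.05],0],[0,[0,0,0],0]]'

```text
time_s: 16.03
ee_pos: [0.4914, 0.2377, 0.0234]
tool_rot: [-1.869, -2.525, 0.0]
force: [-0.5, 0.8, 1.1]
finger_gap: 0.0217
grip_force: 14.0
```

```bash
python3 look.py paddle d
```

```text
scene paddle [([0.4873, 0.2422, 0.0097], 0.92)]
scene paddle_tip [([0.4643, 0.331, 0.0186], 0.85)]
scene paddle_butt [([0.5107, 0.1574, 0.0166], 0.84)]
wrist paddle [([0.5154, 0.1596, 0.0149], 0.4)]
wrist paddle_tip [([0.4609, 0.3313, 0.0171], 0.62)]
wrist paddle_butt [([0.5127, 0.1565, 0.0175], 0.57)]
top paddle []
top paddle_tip []
top paddle_butt [([0.5146, 0.1546, 0.0169], 0.63)]
t 16.63 ee [0.4915 0.2377 0.0236] psi 107.0 tilt -1.0 shift units [ 0.0059 -0.004  -0.0477] turn units -0.0 F [-0.1281  0.4376 -1.0782] gap 0.02191812758251055 13.999828398227692
```

View pics/d.png

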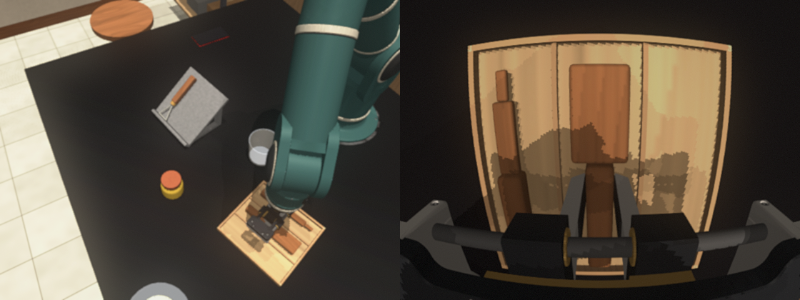

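The paddle lies flat in the middle lane (ends at z ≈ 0.017–0.018), blade at (600,110) in the wrist view, pointing the same way as the knife at (505,140). Releasing and rising.

Request:
servo_tool --moves '[[26,[0,0,0],0],[32,[0,0,0],0],[32,[0,0,0],0],[32,[0,0,0],0],[32,[0,0,-0.15],0],[32,[0,0,-0.3],0],[32,[0,0,-0.5],0],[32,[0,0,-0.8],0]]'

```text
time_s: 17.3
ee_pos: [0.4906, 0.2374, 0.0761]
tool_rot: [-1.868, -2.524, 0.003]
force: [0.6, -0.4, -0.1]
finger_gap: 0.032
grip_force: 0.0
```

Request:
servo_tool --moves '[[60,[0,0,-0.9],0],[60,[0,0,-0.9],0],[60,[0,0,-0.9],0],[60,[0,0,-0.9],0],[60,[0,0,-0.9],0],[60,[0,0,-0.7],0],[60,[0,0,-0.4],0],[60,[0,0,0],0]]'

```text
time_s: 17.97
ee_pos: [0.4922, 0.2383, 0.2468]
tool_rot: [1.867, 2.524, 0.005]
force: [-0.1, -0.9, 0.4]
finger_gap: 0.0599
grip_force: 0.0
```

```bash
python3 look.py paddle e
python3 - <<'E'
from h import *
to([0.5138,-0.2863,0.24],10)
E
```

```text
scene paddle [([0.4895, 0.2417, 0.0064], 0.86)]
scene paddle_tip [([0.4658, 0.3303, 0.0163], 0.6)]
scene paddle_butt [([0.5159, 0.1574, 0.0184], 0.71)]
wrist paddle [([0.4865, 0.2443, 0.0039], 0.76)]
wrist paddle_tip [([0.46, 0.3307, 0.0132], 0.95)]
wrist paddle_butt [([0.513, 0.159, 0.0142], 0.71)]
top paddle [([0.4891, 0.2416, 0.0005], 0.59)]
top paddle_tip []
top paddle_butt [([0.5167, 0.1566, 0.0175], 0.8)]
t 18.57 ee [0.4914 0.2378 0.2439] psi 107.01 tilt -1.0 shift units [ 0.0002 -0.0005  7.296 ] turn units 0.0 F [-0.5185 -0.2444  0.7017] gap 0.06003114971234332 0.0
t 18.57 ee [0.4914 0.2378 0.2439] psi 107.01 tilt -1.0 shift units [-16.9242  -4.3952   0.1282] turn units 24.25 F [-0.5185 -0.2444  0.7017] gap 0.06003114971234332 0.0
```

Request:
servo_tool --moves '[[60,[-0.85,-0.22,0],0],[60,[-0.85,-0.22,0],0],[60,[-0.85,-0.22,0],0],[60,[-0.85,-0.22,0],0],[60,[-0.85,-0.22,0],0],[60,[-0.85,-0.22,0],0],[60,[-0.85,-0.22,0],0],[60,[-0.85,-0.22,0],0]]'

```text
time_s: 19.23
ee_pos: [0.5005, 0.0259, 0.2441]
tool_rot: [1.869, 2.525, 0.0]
force: [0.9, 0.2, -0.7]
finger_gap: 0.06
grip_force: 0.0
```

Request:
servo_tool --moves '[[60,[-0.85,-0.22,0],0],[60,[-0.85,-0.22,0],0],[60,[-0.85,-0.22,0],0],[60,[-0.85,-0.22,0],0],[60,[-0.85,-0.22,0],0],[60,[-0.85,-0.22,0],0],[60,[-0.85,-0.22,0],0],[60,[-0.85,-0.22,0],0]]'

```text
time_s: 19.9
ee_pos: [0.5097, -0.1846, 0.2441]
tool_rot: [1.869, 2.525, -0.0]
force: [0.1, 0.3, -0.6]
finger_gap: 0.0598
grip_force: 0.0
```

Request:
servo_tool --moves '[[60,[-0.85,-0.22,0],0],[60,[-0.85,-0.22,0],0],[60,[-0.85,-0.22,0],0],[60,[-0.77,-0.21,0],0],[60,[0,0,0],1],[60,[0,0,0],1],[60,[0,0,0],1],[60,[0,0,0],1]]'

```text
time_s: 20.57
ee_pos: [0.5139, -0.2863, 0.2438]
tool_rot: [-2.206, -2.236, -0.0]
force: [-1.2, 0.3, 0.0]
finger_gap: 0.0596
grip_force: 0.0
```

Request:
servo_tool --moves '[[60,[0,0,0],1],[60,[0,0,0],1],[60,[0,0,0],1],[60,[0,0,0],1],[60,[0,0,0],1],[60,[0,0,0],1],[60,[0,0,0],1],[60,[0,0,0],1]]'

```text
time_s: 21.23
ee_pos: [0.5139, -0.2861, 0.2439]
tool_rot: [-2.737, -1.542, 0.0]
force: [-0.2, -0.3, -0.0]
finger_gap: 0.0601
grip_force: 0.0
```

Request:
servo_tool --moves '[[60,[0,0,0],1],[60,[0,0,0],1],[60,[0,0,0],1],[60,[0,0,0],1],[60,[0,0,0],1],[60,[0,0,0],1],[60,[0,0,0],1],[60,[0,0,0],1]]'

```text
time_s: 21.9
ee_pos: [0.5139, -0.2862, 0.2439]
tool_rot: [-3.056, -0.728, 0.0]
force: [0.4, 0.6, 0.3]
finger_gap: 0.0599
grip_force: 0.0
```

Request:
servo_tool --moves '[[60,[0,0,0],1],[60,[0,0,0],1],[60,[0,0,0],1],[60,[0,0,0],1],[60,[0,0,0],0.25],[60,[0,0,0],0]]'

```text
time_s: 22.4
ee_pos: [0.514, -0.2861, 0.244]
tool_rot: [-3.129, -0.275, 0.0]
force: [0.2, -0.5, -0.6]
finger_gap: 0.0602
grip_force: 0.0
```

```bash
python3 look.py loop_tool f
python3 - <<'E'
from h import *
to([0.5138,-0.2863,0.0919],10)
E
```

```text
scene loop_tool [([0.5149, -0.2863, 0.0685], 0.88)]
scene loop_tool_tip [([0.5927, -0.2721, 0.0229], 0.75)]
scene loop_tool_butt [([0.4434, -0.2974, 0.1281], 0.91)]
wrist loop_tool [([0.5172, -0.2861, 0.0653], 0.88)]
wrist loop_tool_tip [([0.5948, -0.271, 0.0308], 0.6)]
wrist loop_tool_butt [([0.4477, -0.2998, 0.1315], 0.62)]
top loop_tool [([0.5178, -0.2862, 0.0697], 0.55)]
top loop_tool_tip [([0.5912, -0.2699, 0.0301], 0.8)]
top loop_tool_butt [([0.45, -0.2983, 0.1299], 0.67)]
t 23.0 ee [ 0.5139 -0.2862  0.244 ] psi 10.01 tilt -1.0 shift units [  2.2937 -17.331    7.3023] turn units -24.25 F [ 0.4422  0.042  -0.0443] gap 0.05971514430065341 0.0
t 23.0 ee [ 0.5139 -0.2862  0.244 ] psi 10.01 tilt -1.0 shift units [-0.0034  0.0033  5.0705] turn units 0.0 F [ 0.4422  0.042  -0.0443] gap 0.05971514430065341 0.0
```

View pics/f.png

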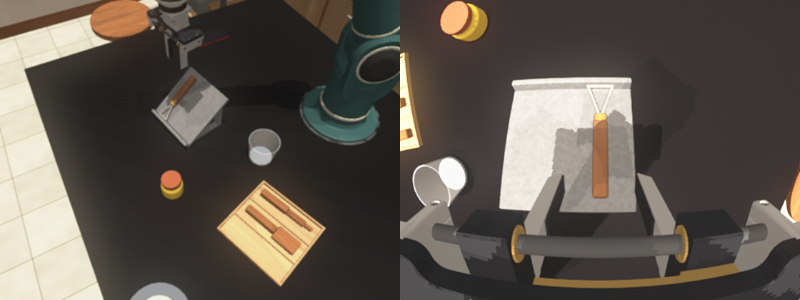

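The scene half shows the paddle lying in the middle lane at (273,230). The wrist half shows the loop tool at (600,150), centred between the fingers. I'll descend and grip.

Request:
servo_tool --moves '[[60,[0,0,0.8],0],[60,[0,0,0.9],0],[60,[0,0,0.9],0],[60,[0,0,0.9],0],[60,[0,0,0.7],0],[60,[0,0,0.5],0],[60,[0,0,0.25],0],[60,[0,0,0.12],0]]'

```text
time_s: 23.67
ee_pos: [0.5136, -0.286, 0.0911]
tool_rot: [-3.129, -0.274, 0.002]
force: [-0.4, 0.5, 6.3]
finger_gap: 0.06
grip_force: 2.2
```

Request:
servo_tool --moves '[[0,[0,0,0],0],[0,[0,0,0],0],[0,[0,0,0],0],[0,[0,0,0],0],[0,[0,0,0],0],[0,[0,0,0],0],[0,[0,0,0],0]]' --grip_force 25

```text
time_s: 24.25
ee_pos: [0.5141, -0.2863, 0.0922]
tool_rot: [3.129, 0.274, 0.001]
force: [0.0, -0.4, 2.9]
finger_gap: 0.0219
grip_force: 25.0
```

Request:
servo_tool --moves '[[0,[0,0,-0.2],0],[0,[0,0,-0.4],0],[0,[0,0,-0.6],0],[0,[0,0,-0.8],0],[0,[0,0,-0.9],0],[0,[0,0,-0.9],0],[0,[0,0,-0.8],0],[0,[0,0,-0.5],0]]'

```text
time_s: 24.92
ee_pos: [0.5144, -0.2864, 0.2489]
tool_rot: [3.128, 0.274, 0.004]
force: [0.4, -0.1, -0.9]
finger_gap: 0.0215
grip_force: 25.0
```

Request:
servo_tool --moves '[[0,[0.11,-0.44,0],0],[0,[0.23,-0.88,0],0],[0,[0.23,-0.88,0],0],[0,[0.23,-0.88,0],0],[0,[0.23,-0.88,0],0],[0,[0.23,-0.88,0],0],[0,[0.23,-0.88,0],0],[0,[0.23,-0.88,0],0]]'

```text
time_s: 25.58
ee_pos: [0.5298, -0.0801, 0.245]
tool_rot: [-3.129, -0.275, 0.001]
force: [1.6, 0.1, -1.1]
finger_gap: 0.0216
grip_force: 25.0
```

Request:
servo_tool --moves '[[0,[0.23,-0.88,0],0],[0,[0.23,-0.88,0],0],[0,[0.23,-0.88,0],0],[0,[0.23,-0.88,0],0],[0,[0.23,-0.88,0],0],[0,[0.23,-0.88,0],0],[0,[0.23,-0.88,0],0],[0,[0.23,-0.88,0],0]]'

```text
time_s: 26.25
ee_pos: [0.5472, 0.1372, 0.245]
tool_rot: [3.13, 0.275, -0.001]
force: [0.1, -0.8, -0.4]
finger_gap: 0.0221
grip_force: 25.0
```

Request:
servo_tool --moves '[[0,[0.23,-0.88,0],0],[0,[0.23,-0.88,0],0],[0,[0.23,-0.88,0],0],[0,[0.23,-0.88,0],0],[0,[0.11,-0.47,0],0],[0,[0,0,0],-0.5],[0,[0,0,0],-1],[0,[0,0,0],-1]]'

```text
time_s: 26.92
ee_pos: [0.557, 0.2589, 0.2448]
tool_rot: [3.092, 0.551, -0.001]
force: [-0.0, 0.3, -0.6]
finger_gap: 0.0216
grip_force: 25.0
```

Request:
servo_tool --moves '[[0,[0,0,0],-1],[0,[0,0,0],-1],[0,[0,0,0],-1],[0,[0,0,0],-1],[0,[0,0,0],-1],[0,[0,0,0],-1],[0,[0,0,0],-1],[0,[0,0,0],-1]]'

```text
time_s: 27.58
ee_pos: [0.5572, 0.2584, 0.2449]
tool_rot: [2.821, 1.382, -0.001]
force: [-0.4, 0.2, -1.5]
finger_gap: 0.0215
grip_force: 25.0
```

Request:
servo_tool --moves '[[0,[0,0,0],-1],[0,[0,0,0],-1],[0,[0,0,0],-1],[0,[0,0,0],-1],[0,[0,0,0],-1],[0,[0,0,0],-1],[0,[0,0,0],-1],[0,[0,0,0],-1]]'

```text
time_s: 28.25
ee_pos: [0.5572, 0.2584, 0.2449]
tool_rot: [2.331, 2.106, -0.001]
force: [0.1, 0.4, -1.6]
finger_gap: 0.0217
grip_force: 25.0
```

Request:
servo_tool --moves '[[0,[0,0,0],-1],[0,[0,0,0],-1],[0,[0,0,0],-1],[0,[0,0,0],-1],[0,[0,0,0],-1],[0,[0,0,0],-0.75],[0,[0,0,0],-0.5],[0,[0,0,0],0]]'

```text
time_s: 28.92
ee_pos: [0.5573, 0.2583, 0.2448]
tool_rot: [-1.822, -2.559, 0.001]
force: [-0.8, 0.4, -1.0]
finger_gap: 0.0214
grip_force: 25.0
```

```bash
sed -i '/^to(/d' look.py; echo "to([0.5583,0.2584,0.025],107)">>look.py; python3 look.py loop_tool g
```

```text
scene loop_tool [([0.5579, 0.2606, 0.2247], 0.68)]
scene loop_tool_tip [([0.53, 0.3368, 0.174], 0.97)]
scene loop_tool_butt [([0.5742, 0.199, 0.2825], 0.69)]
wrist loop_tool [([0.5587, 0.2595, 0.2198], 0.66)]
wrist loop_tool_tip [([0.5332, 0.3377, 0.1836], 0.61)]
wrist loop_tool_butt [([0.5784, 0.1928, 0.2832], 0.74)]
top loop_tool []
top loop_tool_tip []
top loop_tool_butt [([0.5803, 0.2, 0.2837], 0.57)]
t 29.52 ee [0.5577 0.2586 0.245 ] psi 109.0 tilt -1.0 shift units [-0.0142  0.0168  7.3321] turn units 0.5 F [-0.7724  0.8603 -1.3991] gap 0.021867878673861044 24.999464750289917
```

View pics/g.png

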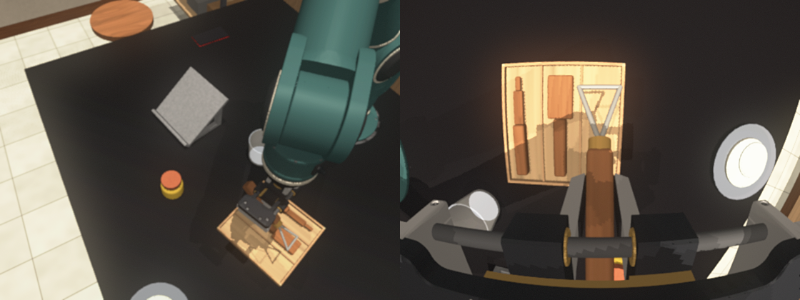

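The loop tool is held with its loop down, over the outer lane, with its loop at (598,100) in the wrist view; the paddle and knife lie undisturbed. I'll correct 2° of yaw and lower it.

Request:
servo_tool --moves '[[0,[0,0,0.6],0.5],[0,[0,0,0.8],0],[0,[0,0,0.9],0],[0,[0,0,0.9],0],[0,[0,0,0.9],0],[0,[0,0,0.7],0],[0,[0,0,0.4],0],[0,[0,0,0.15],0]]'

```text
time_s: 30.18
ee_pos: [0.557, 0.2583, 0.0828]
tool_rot: [-1.868, -2.524, 0.003]
force: [0.2, -0.5, -0.5]
finger_gap: 0.0221
grip_force: 25.0
```

Request:
servo_tool --moves '[[0,[0,0,0.1],0],[0,[0,0,0.1],0],[0,[0,0,0.1],0],[0,[0,0,0.1],0],[0,[0,0,0.1],0],[0,[0,0,0.1],0],[0,[0,0,0.1],0],[0,[0,0,0.1],0]]' --grip_force 14

```text
time_s: 30.85
ee_pos: [0.558, 0.2584, 0.0604]
tool_rot: [1.869, 2.525, 0.0]
force: [0.8, -2.1, 2.4]
finger_gap: 0.0219
grip_force: 14.0
```

Request:
servo_tool --moves '[[0,[0,0,0.1],0],[0,[0,0,0.1],0],[0,[0,0,0.1],0],[0,[0,0,0.1],0],[0,[0,0,0],0]]'

```text
time_s: 31.27
ee_pos: [0.5574, 0.2586, 0.0477]
tool_rot: [-1.868, -2.525, 0.001]
force: [0.6, -0.2, 0.3]
finger_gap: 0.0219
grip_force: 14.0
```

```bash
python3 look.py loop_tool i
```

```text
scene loop_tool [([0.5558, 0.2652, 0.026], 0.78)]
scene loop_tool_tip [([0.5305, 0.351, 0.0003], 0.66)]
scene loop_tool_butt [([0.5766, 0.1861, 0.0692], 0.98)]
wrist loop_tool [([0.5582, 0.2647, 0.0247], 0.74)]
wrist loop_tool_tip [([0.5344, 0.3483, 0.0048], 0.68)]
wrist loop_tool_butt []
top loop_tool []
top loop_tool_tip []
top loop_tool_butt [([0.4643, 0.3287, 0.0143], 0.52)]
t 31.87 ee [0.5577 0.2586 0.0485] psi 107.0 tilt -1.0 shift units [-0.0126  0.0172  0.783 ] turn units -0.0 F [ 0.0001 -0.1117 -0.0052] gap 0.021869767788460025 13.999701887369156
```

Request:
servo_tool --moves '[[0,[0,0,0.1],0],[0,[0,0,0.1],0],[0,[0,0,0.1],0],[0,[0,0,0.1],0],[0,[0,0,0.1],0],[0,[0,0,0.1],0],[0,[0,0,0.1],0],[0,[0,0,0.05],0]]'

```text
time_s: 32.53
ee_pos: [0.5578, 0.2584, 0.0256]
tool_rot: [1.869, 2.525, -0.0]
force: [0.4, -4.3, 6.9]
finger_gap: 0.0219
grip_force: 14.0
```

Request:
servo_tool --moves '[[0,[0,0,0.05],0],[0,[0,0,0.02],0],[0,[0,0,0],0]]'

```text
time_s: 32.78
ee_pos: [0.5578, 0.2582, 0.0238]
tool_rot: [1.869, 2.525, -0.001]
force: [0.3, -3.5, 3.0]
finger_gap: 0.0218
grip_force: 14.0
```

```bash
python3 look.py loop_tool j
```

```text
scene loop_tool [([0.5548, 0.2663, 0.0061], 0.78)]
scene loop_tool_tip [([0.5279, 0.3547, 0.0096], 0.97)]
scene loop_tool_butt [([0.5748, 0.1829, 0.0154], 0.92)]
wrist loop_tool [([0.5572, 0.2689, 0.0036], 0.92)]
wrist loop_tool_tip [([0.5297, 0.3539, 0.0138], 0.62)]
wrist loop_tool_butt [([0.5799, 0.1791, 0.0192], 0.71)]
top loop_tool []
top loop_tool_tip []
top loop_tool_butt []
t 33.38 ee [0.5577 0.2587 0.0239] psi 107.0 tilt -1.0 shift units [-0.0167  0.017  -0.0378] turn units 0.0 F [ 0.1974 -0.228   0.1838] gap 0.021803416262159824 13.999820351600647
```

View pics/j.png

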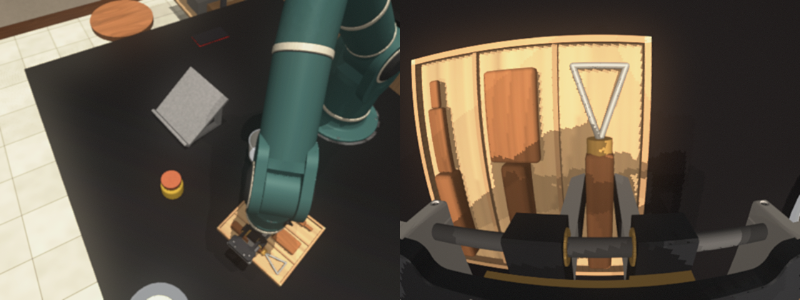

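The loop tool is nearly flat in the outer lane, with its loop at (600,95) in the wrist view, parallel to the paddle and knife. Releasing and rising.

Request:
servo_tool --moves '[[24,[0,0,0],0],[28,[0,0,0],0],[32,[0,0,0],0],[32,[0,0,0],0],[32,[0,0,-0.15],0],[32,[0,0,-0.3],0],[32,[0,0,-0.5],0],[32,[0,0,-0.8],0]]'

```text
time_s: 34.05
ee_pos: [0.5569, 0.2583, 0.0767]
tool_rot: [-1.868, -2.525, 0.003]
force: [0.0, -0.3, 0.2]
finger_gap: 0.0318
grip_force: 0.0
```

Request:
servo_tool --moves '[[32,[0,0,-0.9],0],[32,[0,0,-0.9],0],[32,[0,0,-0.9],0],[32,[0,0,-0.9],0],[32,[0,0,-0.7],0],[32,[0,0,-0.4],0],[32,[0,0,0],0],[32,[0,0,0],0]]'

```text
time_s: 34.72
ee_pos: [0.5577, 0.2585, 0.2178]
tool_rot: [1.868, 2.525, 0.001]
force: [0.9, -0.4, 0.4]
finger_gap: 0.032
grip_force: 0.0
```

```bash
python3 look.py loop_tool k
python3 - <<'E'
from h import *
T=np.array([.489,.2455,.005]); a=np.radians(107); ex=np.array([np.cos(a),np.sin(a),0]); ey=np.array([-ex[1],ex[0],0])
for c in ['scene','wrist']:
    p=read_camera(c)
    for n in ['paddle_tip','paddle_butt','loop_tool_tip','loop_tool_butt','knife','tub','cup']:
        for r in tip_of(p,n)[:1]:
            d=np.array(r['centre'])-T; print(c,n,'tray frame',np.array([d@ex,d@ey,d[2]]),'world',np.round(r['centre'],4))
E
```

```text
scene loop_tool [([0.5523, 0.2655, 0.0042], 0.84)]
scene loop_tool_tip [([0.5318, 0.3536, 0.0099], 0.67)]
scene loop_tool_butt [([0.5761, 0.1814, 0.0139], 0.73)]
wrist loop_tool [([0.4904, 0.2457, 0.0032], 0.66)]
wrist loop_tool_tip [([0.5294, 0.3527, 0.0156], 0.74)]
wrist loop_tool_butt [([0.5823, 0.1782, 0.0135], 0.75)]
top loop_tool []
top loop_tool_tip []
top loop_tool_butt [([0.5805, 0.1804, 0.0157], 0.63)]
t 35.32 ee [0.5577 0.2586 0.2173] psi 107.0 tilt -1.0 shift units [-0.0133  0.0197  6.4085] turn units 0.0 F [ 0.315  -0.2553  0.2715] gap 0.03206369835183034 0.0
scene paddle_tip tray frame [ 0.0881 -0.0023  0.0121] world [0.4655 0.3304 0.0171]
scene loop_tool_tip tray frame [ 0.0921 -0.0711  0.0069] world [0.5301 0.3544 0.0119]
scene loop_tool_butt tray frame [-0.0874 -0.066   0.0114] world [0.5777 0.1812 0.0164]
scene knife tray frame [-0.0029  0.0769  0.0013] world [0.4163 0.2202 0.0063]
scene tub tray frame [-0.3043 -0.1054 -0.0043] world [ 0.6788 -0.0147  0.0007]
scene cup tray frame [-0.1803  0.1788 -0.0053] world [ 0.3707  0.0208 -0.0003]
wrist paddle_tip tray frame [0.0916 0.0013 0.0078] world [0.461  0.3327 0.0128]
wrist paddle_butt tray frame [-0.0907  0.0018  0.0093] world [0.5138 0.1582 0.0143]
wrist loop_tool_tip tray frame [ 0.0898 -0.0697  0.0105] world [0.5294 0.3518 0.0155]
wrist loop_tool_butt tray frame [-0.0877 -0.0662  0.0088] world [0.5779 0.181  0.0138]
wrist knife tray frame [-0.0032  0.0725  0.0003] world [0.4206 0.2212 0.0053]
wrist tub tray frame [-0.3009 -0.1118 -0.0055] world [ 0.6839 -0.0096 -0.0005]
wrist cup tray frame [-0.1784  0.184  -0.0053] world [ 0.3652  0.0211 -0.0003]
```

View pics/k.png

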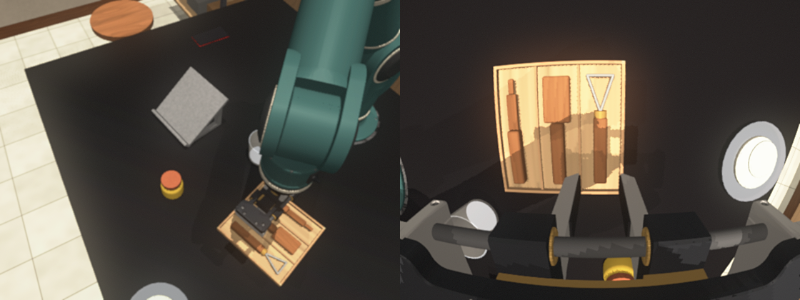

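All three tools lie side by side in their lanes in the wrist view: knife (515,130), paddle (556,130), loop tool (600,130). They point the same way, are within about 4 mm of the centre lines, and the gripper is clear. Handing in.

```bash
python3 -c "
from rig import ctrl
print(ctrl.sign_off())"
```

```text
the job is handed in; nothing more can be done
None
```

The job is handed in (no verdict came back): the last pictures show the paddle flat in the middle lane and the loop tool flat in the outer lane, both pointing the knife's way and released, with the knife, tub and cup still in place.

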